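# Seat the bar and index the keeper to the third stop

### The arm

A 6-joint arm with a two-finger parallel gripper is mounted at the origin on a cart in front of the work surface, level with it; the furniture and walls round the work are solid. World frame = base frame: x ahead of the robot, y to its left, z up, the work surface at z = 0. Lengths are in mm, angles in rad, forces in N, time in s.
With the tool pointing down it reaches from about 275 to 825 mm from the base axis. Payload 4.9 kg.
Tool frame: the origin (TCP) lies on the mounting face of the last link; the fingertips stand 173 mm ahead of it and the grasp point (between the pads) lies 155 mm ahead of it; z points along the fingers, x is the direction in which the jaws open and shut, and the axes are right-handed (so a half turn about z gives the same grasp; the last joint's range is limited). The gripper opens to 85 mm and grips with 20 to 120 N. Pads are 22 mm wide; open, the fingers measure 114 mm over their backs; the gripper's body (76 mm by 85 mm) begins 54 mm behind the grasp point. The pads swing forward as they close: fully open they stand 13 mm farther back than shut.
Start: joints at [-1.359, 0.326, -0.193, 1.052, 0, 1.437], TCP at [186.435, -517.457, 404.681] pointing down, gripper open.
Joint ranges: [-2.65, 2.65], [-0.97, 1.79], [-1.3, 1.35], [-1.93, 2.1], [-1.47, 1.37], [-3.14, 3.14]. Speed limits (rad/s): [2.57, 2.57, 3.14, 3.14, 3.14, 3.14].

### API

Orientations are given as a unit quaternion [w, x, y, z].
In Python, from plant import * gives the robot as it stands. The module is installed in compiled form; this text tells all that it offers. Calls block until the motion is done:
- move_ptp(position, orientation): joint-space move of the TCP to a pose.
- move_straight(position, rate=150, orientation=None): straight line of the TCP; orientation=None keeps the orientation; rate is the mean speed in mm/s.
- goto_joints(angles): joint-space move.
- release() and gripper_close(strength=None): open the fingers fully, or close them until they stop; strength is the grip in N (None keeps the last).
- pause(seconds).
- solve_ik(position, orientation): joint angles nearest the present ones, or None.
- read_camera(name): name is "side" or "top"; returns a dict with "pixels" (400x640x3 uint8, blue, green, red), "mtx" (3x3 intrinsics, pixels), "xyz" and "rotation" of the camera in the world. Camera axes: x right, y up, looking along -z (the intrinsics and any distortion apply to the point x, -y, -z); pixel columns grow to the right and rows downward; lengths in mm; the calibration is good to about 2 mm. A picture is of the moment at which its call begins. There is no depth.
A pose or a line that the arm cannot do raises IKError and nothing moves.
- hand_in(): hands the job in, once; it reports no verdict.
Trained networks look in a picture, given as the dict that the camera call returned (one of the last four; its "shot" number tells which), for a name from the list of things; names that differ only in an ending like _2 or _b are one class to them, and where a whole thing is asked for, a point or a joint stands for the part that bears it (a point fixed in the world has none). Each returns a list of dicts, best first, with "p" (0 to 1); they miss things now and then, are a little off and sometimes report something else, mostly with a low value. They report only what shows in the picture. A call takes as long as a camera call. They do not tell look-alikes from the thing itself.
- recognise(picture, target): "box" ([left, top, right, bottom] as shares, 0 to 1, of the picture: columns of its width, rows of its height, round what is visible of it).
- cut_out(picture, target): "region" (400x640 bool, what is visible of it) and "box" ([left, top, right, bottom] as shares, 0 to 1, of the picture: columns of its width, rows of its height, round what is visible of it).
- tip_of(picture, target): "position" ([row, column] as shares, 0 to 1, of the picture: columns of its width, rows of its height: a listed point, or the origin of a listed thing).
Readings, each from a call of its own:
- current_t(): time.
- current_joints(): joint angles.
- current_joint_velocities(): joint speeds.
- current_effort(): joint torques, N m.
- current_tool_pos(): TCP position.
- current_ee_rot(): TCP orientation.
- current_force(): force on the tool from outside, world axes, zero at the start.
- current_torque(): the same for the moment, N m.
- current_grip_width(): opening from 0.0 (shut) to 1.0 (fully open).
Only numpy, scipy, OpenCV 4.12 (cv2) and the standard library are available. Lean on these libraries where they do the work, as an engineer would, in place of code of your own. Each camera call takes 0.05 s, during which the arm holds its last target. There are 200 camera calls.

### The job

Roll the round steel bar along the bed of the marking fixture, without picking it up, until it drops into the trough in front of the fence. Then turn the index knob fully back (anticlockwise from above) to its home stop, and from there turn it clockwise, counting three clicks and never going on towards a fourth, so that the keeper arm lies across the end of the bar. Finish while still gripping the knob in that third stop: do not let go, and leave the other things on the bench where they are.

Things in the scene. Friction and masses are not known exactly. Their poses are not given: they have to be found in the camera images.
- fixture: Fixed marking fixture. Origin: underside of its aluminium plate on the bed's centre line, at worktop level. x runs along the bed to the trough (roughly away from the robot), y left, z up. Grey bed, top z = 14 mm: x -105 to 41, y -52 to 52 mm, between side rails 8 mm thick (top z 20). Front lip x -113 to -105 (top z 18). Index knob left of the trough.
- trough (a point): Centre of the trough, where the seated bar's centre belongs: x 55, y 0, z 18 mm in the fixture's frame, same axes. The trough is 28 mm wide (fixture x 41 to 69), floor z 6 mm, so 8 mm below the bed; behind it a fence 10 mm thick, top z 26 mm. The knob's upright axis is 112 mm from here along +y; a plunger housing (top z 30) stands at fixture x -9 to 17, y 103 to 121.
- bar_center (a point): Centre of the loose plain steel bar, 24 mm diameter, 90 mm long, 0.1 to 0.2 kg, lying across the bed; the point's y axis is the bar's axis, x and z turn as it rolls. Centre height 26 mm on the bed, 18 mm in the trough. It rolls freely, also on ahead of a finger that pushes it; the rails guide it and the step holds it in the trough.
- knob_wing (a point): Black wing grip on the index knob: 46 mm long (its x), 14 mm thick (its y), 30 mm tall. The point is its centre, on the knob's upright axis, 61 mm above the worktop. Below it a hub of 36 mm diameter, top at 46 mm. A steel keeper arm 14 mm wide, at 34 to 39 mm height, reaches 87 mm from the axis along the wing's +x and turns with it.
- index_knob (a joint): Knob angle, rad, growing clockwise seen from above. Home end stop at 0 (arm 15 deg clockwise of the fixture's x). Spring stops every 25 deg: 0.436, 0.873, third 1.309 (arm square across the trough, over the bar's end), 1.745. Humps half-way between take about 0.1 N m; past one the knob snaps to the next stop. Starts in the first or second stop, arm clear of the bar's way.
- vial_1_mid (a point): Bystander: centre of a small capped vial, 20 mm diameter, 53 mm tall, standing on the worktop near the fixture. Leave alone.
- milled_part_mid (a point): Bystander: centre of a milled aluminium part, 34x52x22 mm, on the worktop left of the bed. Leave alone.
- marker_mid (a point): Bystander: centre of a marker pen, 131 mm long, 17 mm thick, lying on the worktop behind the fence. Leave alone.
There are look-alikes about, which are no part of the job. Leave any black or brown look-alike of the part that bears bar_center alone.

How it is judged (in metres and radians):
On the way, in this order (a step that is already met when the one before it is completed fails the run):
1. the bar lies seated in the trough (z of bar_center in the frame of trough below 0.003 m and horizontal distance between bar_center and trough below 0.012 m), for 0.2 s.
2. the knob is turned fully back to its home stop (value of joint index_knob below 0.1 rad), for 0.1 s.
At the end, for the whole second after the job is handed in: The knob stands in its third stop (1.309 rad, within 0.15 rad) and the fingers still grip its wing (more than 1 N); the bar lies seated in the trough (centre within 3 mm of its seated height and 12 mm of the trough's centre) (all of step 1 and value of joint index_knob between 1.16 and 1.46 rad and contact force between the fingers and index_knob above 1 N and z of bar_center in the frame of trough above -0.003 m); the arm keeps its last pose, push and grip.
It fails at once if the knob was turned past the third stop towards the fourth (value of joint index_knob above 1.54 rad).
It fails at once if the bar was picked up (more than 12 mm above its height on the bed) (z of bar_center in the frame of trough above 0.02 m).
It fails at once if a bystander was moved by more than 20 mm (distance of any of vial_1_mid, milled_part_mid, marker_mid from where it was at the start of the episode above 0.02 m).
It also fails if it takes over 58 s, if anything falls off the work surface, if the arm or the gripper's body presses on something with over 40 N, if the wrist force passes 120 N, or if a joint passes its speed limit or range.

## Working session

There is one attempt and no reset: what is moved stays moved. The work goes in short steps, each a Python script; the robot and the scene stay as the last script left them, time stands still between calls to the robot, and variables do not carry over. Pictures are saved under pics/ and viewed, about 8 in all and at most 12, crops included, and the job is handed in when it is done.

```bash
mkdir -p pics
cat > h.py <<'E'
from plant import *
import numpy as np, cv2
def ray(pic,row,col):
    K=np.array(pic["mtx"]);R=np.array(pic["rotation"])
    d=R@np.array([(col-K[0,2])/K[0,0],-(row-K[1,2])/K[1,1],-1.0]);return np.array(pic["xyz"],float),d
def onplane(pic,row,col,z):
    o,d=ray(pic,row,col);return o+d*(z-o[2])/d[2]
def proj(pic,p):
    c=np.array(pic["rotation"]).T@(np.array(p,float)-np.array(pic["xyz"]));K=np.array(pic["mtx"])
    return K[1,2]-K[1,1]*c[1]/-c[2],K[0,2]+K[0,0]*c[0]/-c[2]
E
python3 - <<'E'
from h import *
P={n:read_camera(n) for n in("side","top")}
for n,p in P.items():
    print(n,{k:(v if k!="pixels" else 0) for k,v in p.items()})
    cv2.imwrite(f"pics/{n}0.png",p["pixels"])
Z=dict(fixture=0,trough=18,bar_center=26,knob_wing=61,vial_1_mid=26,milled_part_mid=11,marker_mid=8)
for t,z in Z.items():
    for n,p in P.items():
        for r in tip_of(p,t)[:3]:
            row,col=r["position"][0]*400,r["position"][1]*640
            print(t,n,round(r["p"],2),"rc",round(row),round(col),onplane(p,row,col,z).round(0))
print(current_t(),current_ee_rot())
E
```

```text
side {'pixels': 0, 'mtx': array([[434.68128285,   0.        , 324.31227346],
       [  0.        , 434.68128285, 200.5361084 ],
       [  0.        ,   0.        ,   1.        ]]), 'xyz': array([ 278.35562588, 1055.93686181,  475.56753774]), 'rotation': array([-0.12995389, -0.07433488,  0.50848232,  0.84795757]), 'shot': 1}
top {'pixels': 0, 'mtx': array([[361.47500334,   0.        , 314.05985847],
       [  0.        , 361.47500334, 199.897086  ],
       [  0.        ,   0.        ,   1.        ]]), 'xyz': array([381.35035261, 341.3181623 , 909.51053044]), 'rotation': array([ 0.7077402 ,  0.05669899, -0.05899756, -0.70171812]), 'shot': 2}Traceback (most recent call last):
  File "<stdin>", line 11, in <module>
  File "h.py", line 7, in onplane
    o,d=ray(pic,row,col);return o+d*(z-o[2])/d[2]
        ~~~^^^^^^^^^^^^^
  File "h.py", line 5, in ray
    d=R@np.array([(col-K[0,2])/K[0,0],-(row-K[1,2])/K[1,1],-1.0]);return np.array(pic["xyz"],float),d
      ~^~~~~~~~~~~~~~~~~~~~~~~~~~~~~~~~~~~~~~~~~~~~~~~~~~~~~~~~~~
ValueError: matmul: Input operand 1 has a mismatch in its core dimension 0, with gufunc signature (n?,k),(k,m?)->(n?,m?) (size 3 is different from 4)
```

Rotation is a quaternion.

```bash
sed -i 's/^import numpy.*/&\nfrom scipy.spatial.transform import Rotation as Ro\ndef RM(pic): return Ro.from_quat(np.roll(pic["rotation"],-1)).as_matrix()/; s/R=np.array(pic\["rotation"\])/R=RM(pic)/; s/np.array(pic\["rotation"\]).T/RM(pic).T/' h.py
python3 - <<'E'
from h import *
P={n:read_camera(n) for n in("side","top")}
for n,p in P.items(): cv2.imwrite(f"pics/{n}0.png",p["pixels"])
Z=dict(fixture=0,trough=18,bar_center=26,knob_wing=61,vial_1_mid=26,milled_part_mid=11,marker_mid=8)
for t,z in Z.items():
    for n,p in P.items():
        for r in tip_of(p,t)[:4]:
            row,col=r["position"][0]*400,r["position"][1]*640
            print(t,n,round(r["p"],2),"rc",round(row),round(col),onplane(p,row,col,z).round(0))
print(current_t(),current_ee_rot())
E
```

```text
fixture top 0.95 rc 226 372 [466. 191.   0.]
trough side 0.98 rc 200 335 [507. 227.  18.]
trough top 0.73 rc 209 362 [506. 219.  18.]
bar_center side 0.72 rc 259 240 [601. 504.  26.]
bar_center side 0.66 rc 267 328 [447. 480.  26.]
bar_center side 0.56 rc 192 366 [446. 182.  26.]
bar_center top 0.7 rc 231 269 [450. 449.  26.]
bar_center top 0.68 rc 231 370 [450. 202.  26.]
bar_center top 0.56 rc 167 258 [610. 479.  26.]
knob_wing side 0.82 rc 203 342 [469. 315.  61.]
knob_wing top 0.88 rc 217 323 [481. 318.  61.]
vial_1_mid side 0.47 rc 223 272 [596. 375.  26.]
vial_1_mid top 0.63 rc 172 298 [598. 380.  26.]
milled_part_mid side 0.92 rc 250 398 [343. 372.  11.]
milled_part_mid top 0.8 rc 275 298 [344. 376.  11.]
marker_mid side 0.79 rc 197 300 [592. 223.   8.]
marker_mid top 0.79 rc 175 352 [595. 243.   8.]
0.95 [ 1.94381923e-06  8.18207594e-01 -5.74922893e-01  1.32767862e-05]
```

View pics/top0.png

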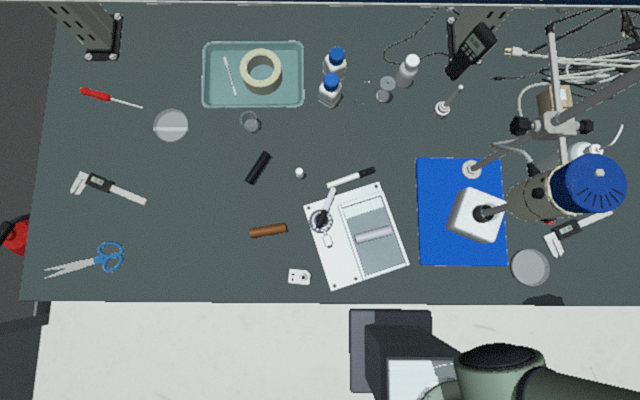

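View pics/side0.png

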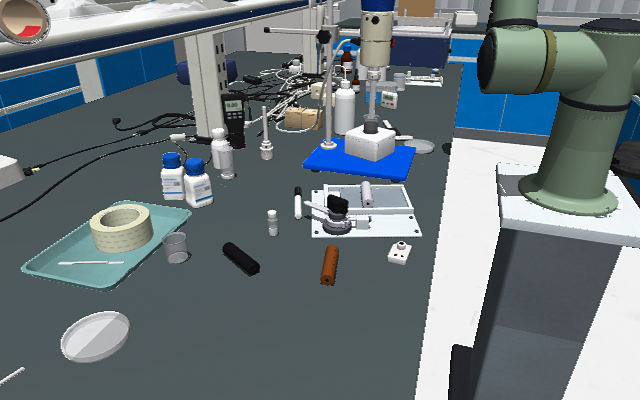

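Both pictures show the fixture turned about 15–20° to the left. There are three candidates for the bar: silver at top (371,231) on the bed, black at (258,167), and brown at (268,231). Only the silver one lies on the bed and is steel. I'll confirm this in one enlarged crop.

Run:
```python
from h import *
t=cv2.imread("pics/top0.png")[175:300,290:415]; s=cv2.imread("pics/side0.png")[175:245,290:430]
a=cv2.resize(t,None,fx=4.4,fy=4.4,interpolation=cv2.INTER_CUBIC)
cv2.imwrite("pics/crop_t.png",a)
P={n:read_camera(n) for n in("side","top")}
for n,p in P.items():
    r=cut_out(p,"bar_center")
    for q in r:
        m=q["region"].astype(np.uint8); pts=np.argwhere(m)[:,::-1].astype(np.float32)
        print(n,q["p"],pts.mean(0),len(pts),cv2.minAreaRect(pts))
    for nm in("knob_wing",):
      for q in cut_out(p,nm)[:1]:
        pts=np.argwhere(q["region"])[:,::-1].astype(np.float32);print(nm,n,q["p"],pts.mean(0),len(pts),cv2.minAreaRect(pts))
```

```text
side 0.78 [366.43332 194.3926 ] 270 ((366.5610046386719, 194.04876708984375), (26.503570556640625, 11.043153762817383), 83.6598129272461)
side 0.78 [329.53433 265.58154] 466 ((329.51348876953125, 264.9189147949219), (13.809514999389648, 38.79816436767578), 9.462321281433105)
side 0.77 [240.85172 257.99457] 553 ((240.26004028320312, 257.8200378417969), (43.0, 13.80000114440918), 36.869895935058594)
knob_wing side 0.66 [333.88947 210.94539] 769 ((331.3717041015625, 207.57522583007812), (48.35305404663086, 29.35049057006836), 41.18592834472656)
top 0.91 [373.41455 233.78992] 357 ((373.27960205078125, 233.64971923828125), (10.002633094787598, 37.57261657714844), 75.46554565429688)
top 0.7 [267.5296  229.57321] 321 ((267.9919738769531, 229.4559783935547), (9.302042961120605, 36.31374740600586), 79.69515228271484)
top 0.55 [257.6648  167.59436] 355 ((257.95751953125, 167.47080993652344), (10.24902057647705, 36.36084747314453), 34.508522033691406)
knob_wing top 0.7 [323.38797 213.98088] 366 ((322.8940124511719, 208.25709533691406), (16.751251220703125, 41.55966567993164), 9.162347793579102)
```

View pics/crop_t.png

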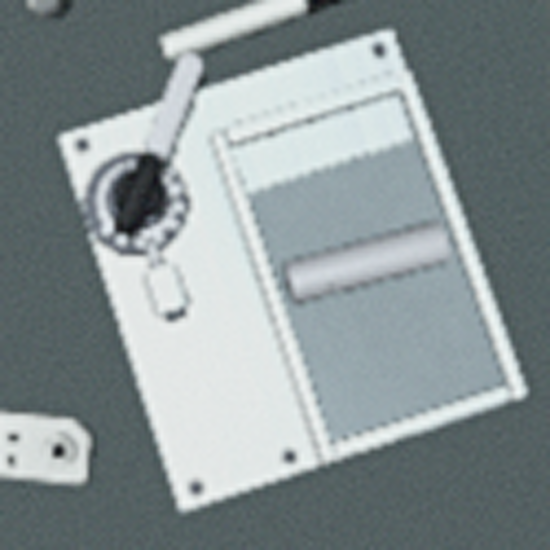

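The crop confirms it: the silver bar is on the grey bed at crop (370,262). The trough and fence are above it, and the arm points from (140,195) to (190,62). Next I'll fit the fixture pose.

Run:
```python
from h import *
from scipy.optimize import least_squares
p=read_camera("top"); s=read_camera("side")
C=lambda x,y:((y+.5)/4.4-.5+175,(x+.5)/4.4-.5+290)
obs=[((-105,52,14),(330,448)),((-105,-52,14),(508,385)),((41,52,14),(253,190)),((41,-52,14),(413,145)),((-113,-60,19),(525,394)),((-113,60,19),(323,461)),((55,112,61),(140,195)),((55,112,30),(138,204))]
def W(v,q):
    x,y,t=v;c,s_=np.cos(t),np.sin(t);return (x+c*q[0]-s_*q[1],y+s_*q[0]+c*q[1],q[2])
f=lambda v:np.concatenate([np.subtract(proj(p,W(v,q)),C(*o)) for q,o in obs])
r=least_squares(f,[470,200,.3],x_scale=[10,10,.1],loss="soft_l1");v=r.x;print(v,np.degrees(v[2]),r.fun.reshape(-1,2).round(1).tolist())
print("trough",W(v,(55,0,18)),"knob",W(v,(55,112,61)))
print("side reproj trough",proj(s,W(v,(55,0,18))),"knob",proj(s,W(v,(55,112,61))))
R=np.array([[np.cos(v[2]),np.sin(v[2])],[-np.sin(v[2]),np.cos(v[2])]])
b=onplane(p,*C(370,262),26);print("bar world",b,"fix",R@(b[:2]-v[:2]))
b=onplane(s,193.5,366.5,28);print("bar side",b,"fix",R@(b[:2]-v[:2]))
k=onplane(p,*C(140,195),61);tip=onplane(p,*C(190,62),39);k=np.array(W(v,(55,112,0)))
d=R@(tip-k)[:2];print("arm",np.hypot(*d),"cw deg",-np.degrees(np.arctan2(d[1],d[0])))
for n,pp in(("bar",b),):pass
np.save("fix.npy",v)
```

```text
[4.59752367e+02 1.98419699e+02 3.23300369e-01] 18.523746645556006 [[-0.6, 0.1], [0.2, -0.2], [1.1, -1.8], [-1.5, 1.1], [0.3, 0.7], [0.8, 0.0], [-0.0, -0.3], [-0.7, -0.1]]
trough (np.float64(511.9029304024005), np.float64(215.89307096390004), 18) knob (np.float64(476.32079151225815), np.float64(322.0905821965208), 61)
side reproj trough (np.float64(197.14802518175475), np.float64(334.3696075051317)) knob (np.float64(204.18426043376522), np.float64(337.1671582991966))
bar world [443.92769601 192.77206564  26.        ] fix [-16.79906733  -0.32758028]
bar side [442.76324903 195.01810609  28.        ] fix [-17.1896249    2.17203955]
arm 82.35385314582501 cw deg 38.96544121775622
```

```bash
cat >> h.py <<'E'
def quat(adeg):
    a=np.radians(adeg);x=[np.cos(a),np.sin(a),0];y=[np.sin(a),-np.cos(a),0];z=[0,0,-1]
    q=Ro.from_matrix(np.array([x,y,z]).T).as_quat();return list(np.roll(q,1))
V=np.load("fix.npy") ; YAW=np.degrees(V[2])
def F(x,y,z):
    c,s=np.cos(V[2]),np.sin(V[2]);return [V[0]+c*x-s*y,V[1]+s*x+c*y,z]
E
python3 - <<'E'
from h import *
p=read_camera("top"); s=read_camera("side")
def tri(rt,rs):
    a,d=ray(p,*rt);b,e=ray(s,*rs);k=np.linalg.lstsq(np.c_[d,-e],b-a,rcond=None)[0]
    return ((a+d*k[0]+b+e*k[1])/2).round(),np.linalg.norm(a+d*k[0]-b-e*k[1]).round()
print("rod at block",tri((213,485),(128,371)),"cyl bottom",tri((203,515),(66,376)),"cap",tri((185,597),(4,377)))
print("stand rod",tri((170,472),(148,328)))
for r,th,z in((300,-78,400),(300,-40,400),(300,0,400),(300,23,400)):
    t=np.radians(th);print(th,solve_ik([r*np.cos(t),r*np.sin(t),z],quat(th+85.5)))
print(solve_ik(F(-60,0,260),quat(YAW+90)),solve_ik(F(55,112,222),quat(YAW+50)))
E
```

```text
rod at block (array([488., -48.,  99.]), np.float64(1.0)) cyl bottom (array([482., -24., 265.]), np.float64(6.0)) cap (array([493., -68., 400.]), np.float64(3.0))
stand rod (array([609., -59.,  23.]), np.float64(2.0))
-78 [-1.60922034 -0.1549066  -0.74198401  0.98371892  0.         -0.1693237 ]
-40 [-0.94599522 -0.1549066  -0.74198401  0.98371892  0.         -0.1693237 ]
0 [-0.24786352 -0.1549066  -0.74198401  0.98371892  0.         -0.1693237 ]
23 [ 0.15356221 -0.1549066  -0.74198401  0.98371892  0.         -0.1693237 ]
[ 0.25117922  0.29523949 -0.66557618  0.60998065  0.         -0.07212115] [ 0.46622479  0.55227545 -0.35333425  0.66518662  0.          0.84105612]
```

Run:
```python
from h import *
gripper_close(30)
j=current_joints(); a=-70.2
def R(th,z=400):
    t=np.radians(th);return solve_ik([300*np.cos(t),300*np.sin(t),z],quat(th+85.5))
goto_joints(R(-70)); goto_joints(R(23))
q=quat(YAW+90)
move_ptp(F(-62,0,270),q); move_straight(F(-62,0,194),100)
print(current_t(),current_force(),current_tool_pos())
for x in range(-50,28,6):
    move_straight(F(x,0,194),35)
print(current_t(),current_force())
p=read_camera("top"); s=read_camera("side")
a=cv2.resize(p["pixels"][170:300,290:420],(520,520),interpolation=cv2.INTER_CUBIC);b=cv2.resize(s["pixels"][150:250,290:430],(560,400),interpolation=cv2.INTER_CUBIC)
cv2.imwrite("pics/push_s.png",b);cv2.imwrite("pics/push_t.png",a)
for n,c in(("top",p),("side",s)):
  for r in tip_of(c,"bar_center")[:3]:
    w=onplane(c,r["position"][0]*400,r["position"][1]*640,18)[:2]-V[:2];print(n,r["p"],w@[np.cos(V[2]),np.sin(V[2])],w@[-np.sin(V[2]),np.cos(V[2])])
```

```text
7.0583 [0.56286465 0.1164878  0.67316666] [401.28695389 178.75719951 194.64497579]
11.45 [-0.59823278  0.41032424 -0.06497658]
top 0.89 234.15627260140363 227.98781903590503
top 0.66 76.72846349799238 238.35948834978043
side 0.6 76.3509462434872 261.3716736556978
side 0.59 57.1166940334516 -13.968762361488144
side 0.55 237.5997482821575 232.57236049936728
```

View pics/push_s.png

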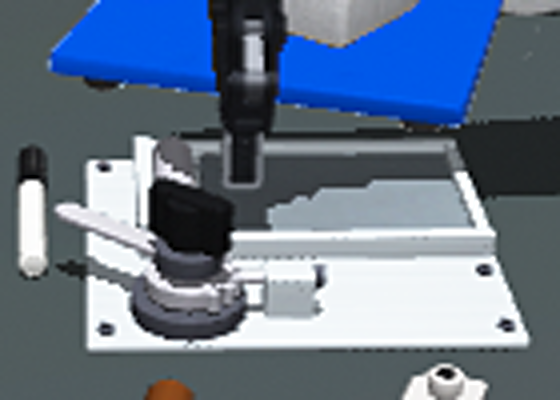

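The bar has left the bed and sits in front of the fence (crop 178,160), partly hidden by the wing. I'll retreat, clear the top view and check its seating.

Run:
```python
from h import *
move_straight(F(-10,0,194),150); move_straight(F(-10,0,320),200)
t=np.radians(23); 
j=current_joints();
move_ptp([300*np.cos(.7),300*np.sin(.7),330],quat(YAW+62)); release()
p=read_camera("top"); s=read_camera("side")
a=cv2.resize(p["pixels"][175:300,290:415],(550,550),interpolation=cv2.INTER_CUBIC);cv2.imwrite("pics/seat_t.png",a)
for n,c in(("top",p),("side",s)):
  for r in cut_out(c,"bar_center")[:3]:
    pts=np.argwhere(r["region"])[:,::-1].astype(np.float32);m=cv2.minAreaRect(pts);
    w=onplane(c,m[0][1],m[0][0],20)[:2]-V[:2];print(n,r["p"],m,w@[np.cos(V[2]),np.sin(V[2])],w@[-np.sin(V[2]),np.cos(V[2])])
print(current_t(),proj(p,F(55,0,18)))
```

```text
top 0.88 ((363.075439453125, 205.7337188720703), (9.977590560913086, 37.6385383605957), 72.12130737304688) 58.01705501219336 0.06591702402516626
top 0.72 ((267.9189147949219, 229.51351928710938), (9.535140991210938, 36.825374603271484), 80.53767395019531) 74.64635855677199 242.32369596520599
top 0.7 ((257.75103759765625, 167.1544952392578), (10.481948852539062, 36.162723541259766), 31.607501983642578) 233.65846869740818 220.99722512029922
side 0.92 ((329.2231140136719, 265.0304260253906), (14.141849517822266, 40.714115142822266), 7.765166282653809) 75.12442145342894 257.4971212477384
side 0.67 ((333.0, 190.0), (12.0, 10.0), 90.0) 56.841081144800086 -31.98810723318361
side 0.66 ((240.70733642578125, 257.8658447265625), (43.41630554199219, 13.899465560913086), 38.65980911254883) 231.8649824168303 234.06400132488838
14.6667 (np.float64(206.9821054322451), np.float64(363.3901641030685))
```

View pics/seat_t.png

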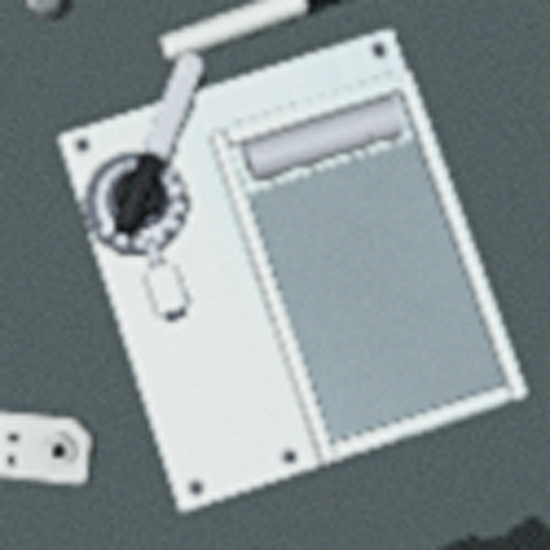

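The bar (crop 325,137) lies square in the trough, about y 0 and x 55–58. Now I'll grip the knob and turn it home.

```bash
cat >> h.py <<'E'
def ang():
    R=Ro.from_quat(np.roll(current_ee_rot(),-1)).as_matrix();return np.degrees(np.arctan2(R[1,0],R[0,0]))-YAW
def turn(d):  # ccw degrees
    j=list(current_joints());j[5]-=np.radians(d);goto_joints(j)
E
python3 - <<'E'
from h import *
q=quat(YAW+50)
move_ptp(F(55,112,320),q); move_straight(F(55,112,224),120)
print(current_t(),current_force(),ang())
gripper_close(60); print(current_grip_width(),current_force(),current_torque())
# wing +x is at (tool x angle - 90) ; cw angle = 90 - ang ; knob = cw-15
for i in range(5):
    turn(5); print(round(75-ang(),1),current_torque()[2].round(3),current_force().round(1),current_grip_width())
print(current_t())
E
```

```text
16.6917 [ 0.11478965  0.60482095 -0.30075106] 50.00158641999465
0.15136884083613636 [0.99136577 4.64724751 0.34804119] [ 0.73409864 -0.0567042   0.01416801]
20.1 -0.018 [ 0.3  1.  -0.1] 0.14947231160601918
15.3 0.016 [ 0.3  0.6 -0.5] 0.1581472538991101
10.5 0.012 [0.6 0.1 0.3] 0.15005209128090635
5.7 0.155 [-0.   0.4  1.2] 0.1488205826400842
0.9 0.232 [0.7 0.3 0.8] 0.15117699557615008
18.5917
```

Run:
```python
from h import *
for i in range(3):
    print(round(75-ang(),1),current_torque().round(3)); turn(1.5)
pause(.2);print(round(75-ang(),1),current_torque().round(3),current_grip_width(),current_effort()[5])
p=read_camera("top"); s=read_camera("side")
a=cv2.resize(p["pixels"][165:275,280:390],(480,480),interpolation=cv2.INTER_CUBIC);b=cv2.resize(s["pixels"][150:250,270:410],(672,480),interpolation=cv2.INTER_CUBIC)
cv2.imwrite("pics/home.png",b)
cv2.imwrite("pics/home_t.png",a)
for d in(0,5,10,25):
    t=np.radians(-15-d); r,c=proj(s,F(55+87*np.cos(t),112+87*np.sin(t),37));print(d,((c-270)*4.8,(r-150)*4.8))
```

```text
0.9 [-0.35   0.046  0.232]
-0.5 [-0.312  0.028 -0.063]
-1.9 [-0.174  0.071 -0.285]
-3.3 [-0.081  0.098 -1.168] 0.1556685233334166 -1.1051680147647858
0 (np.float64(122.90987724138549), np.float64(285.13909390377984))
5 (np.float64(128.7946833865257), np.float64(276.8978745735173))
10 (np.float64(136.0126144135417), np.float64(269.0168526709233))
25 (np.float64(164.87546351974214), np.float64(247.97875375454623))
```

View pics/home.png

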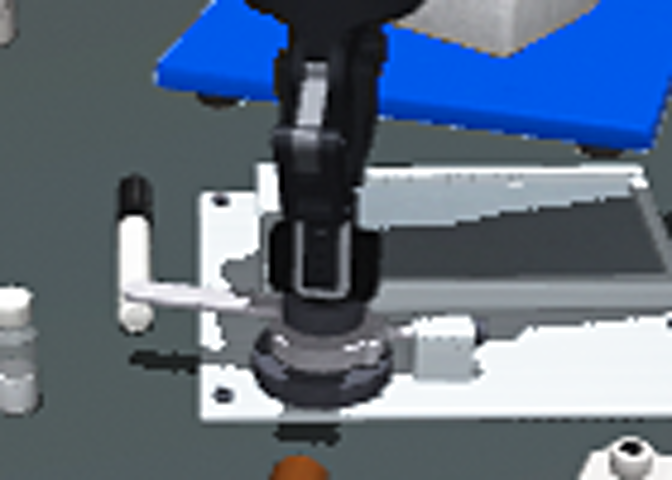

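The arm tip is at crop (128,287), which matches the predicted home position (123,285). Torque rose to −1.17 N m against the stop, so the knob is home. Now clockwise to the third stop.

Run:
```python
from h import *
pause(.2)
while True:
    a=75-ang(); 
    if a>73.5: break
    turn(-min(4,74-a)); print(round(75-ang(),1),current_torque()[2].round(2),end="; ")
pause(.3);print(current_t(),current_torque().round(2),current_force().round(1),current_grip_width(),current_joints().round(2))
p=read_camera("top"); s=read_camera("side")
b=cv2.resize(s["pixels"][150:250,270:410],(672,480),interpolation=cv2.INTER_CUBIC)
cv2.imwrite("pics/third.png",b)
cv2.imwrite("pics/third_t.png",p["pixels"])
for d in(50,70,75,80,100):
    t=np.radians(-15-d); r,c=proj(s,F(55+87*np.cos(t),112+87*np.sin(t),37));print(d,((c-270)*4.8,(r-150)*4.8))
```

```text
0.4 0.11; 4.2 0.04; 8.1 0.0; 11.9 0.05; 15.8 -0.08; 19.6 -0.12; 23.4 -0.29; 27.2 0.48; 31.1 0.09; 34.9 0.02; 38.8 -0.02; 42.6 -0.03; 46.4 -0.17; 50.2 0.04; 54.1 0.04; 57.9 0.01; 61.7 0.05; 65.6 -0.08; 69.4 -0.16; 73.3 -0.33; 73.9 -0.15; 25.3917 [ 0.14 -0.01 -0.13] [ 1.8  2.3 -0.9] 0.147559327420096 [ 0.47  0.55 -0.35  0.67  0.    1.7 ]
50 (np.float64(231.76432616418487), np.float64(223.62830034640595))
70 (np.float64(295.4886063193426), np.float64(215.35491623054114))
75 (np.float64(312.044802978257), np.float64(214.9369179567669))
80 (np.float64(328.6594287101965), np.float64(215.18597014175307))
100 (np.float64(393.7800977067406), np.float64(222.78893583708881))
```

View pics/third.png

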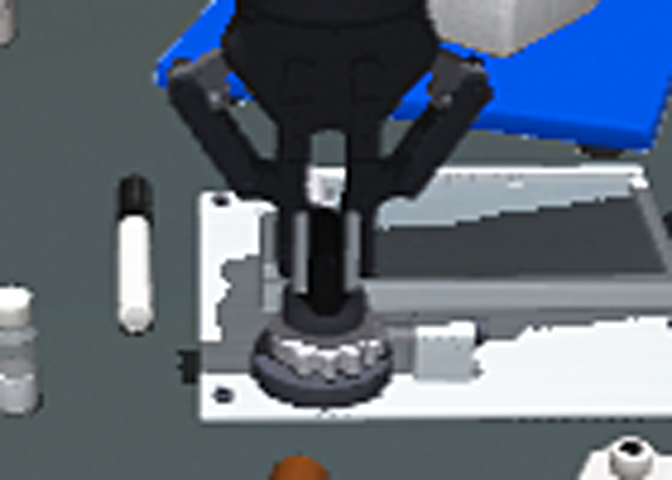

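The wing is seen end-on between the pads at crop (325,260), and the arm points away behind it across the trough. The vial and marker are where they were. One numeric check of the bar, then I'll hand in.

Run:
```python
from h import *
p=read_camera("top")
for r in cut_out(p,"bar_center")[:3]:
    m=cv2.minAreaRect(np.argwhere(r["region"])[:,::-1].astype(np.float32));w=onplane(p,m[0][1],m[0][0],20)[:2]-V[:2];print(r["p"],m,w@[np.cos(V[2]),np.sin(V[2])],w@[-np.sin(V[2]),np.cos(V[2])])
a=cv2.resize(p["pixels"][165:300,285:420],(540,540),interpolation=cv2.INTER_CUBIC);cv2.imwrite("pics/fin.png",a)
```

```text
0.59 ((258.2794189453125, 166.36764526367188), (10.461413383483887, 37.04369354248047), 30.963754653930664) 235.21026078660404 219.14022328961704
0.56 ((267.8814392089844, 229.75897216796875), (11.809789657592773, 38.62868118286133), 80.90972137451172) 74.09703831438925 242.58642031314403
```

View pics/fin.png

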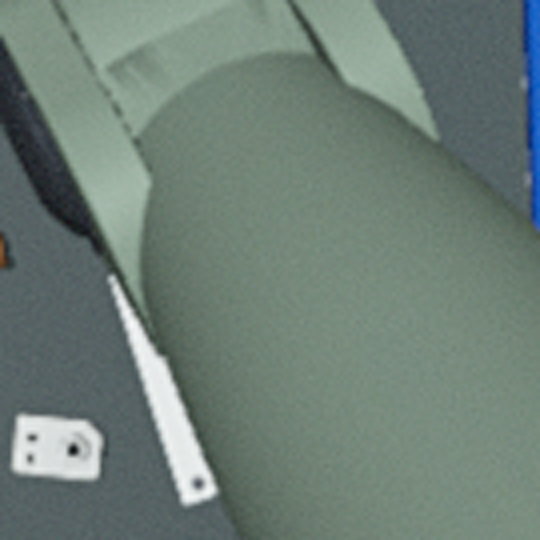

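The arm hides the fixture in the top view, so the bar can't be checked again there. Nothing has touched it since it was seen seated. The torque pattern and the side view both put the knob in stop three, so I'm handing in.

```bash
python3 -c "
from h import *
print(75-ang(),current_grip_width(),current_t());hand_in()"
```

```text
73.99892994382418 0.14966495385086687 25.5917
the job is handed in; nothing more can be done
```

I rolled the bar into the trough with the closed fingers, turned the knob back to its home stop and then clockwise to the third stop. I handed in at about 25.6 s, still gripping the wing.

- **Bar:** the top view after the push showed it seated, at x about 58 and y about 0 mm in the fixture frame (nominal x is 55).
- **Home stop:** torque rose to −1.17 N m against the stop, and the arm tip in the side view matched the predicted home position.
- **Third stop:** the wrist angle put the knob at 74.0° (third stop is 75°). Torque showed two clear detents on the way, then a small pull towards the third (about −0.13 N m). The side view showed the wing end-on.
- **Not confirmed at the end:** the robot arm hid the fixture in the last top view and the gripper hid the bar in the side view. I could not see the bar or the keeper arm over it again. I also had no direct reading of the grip force; the gripper was set to 60 N and its opening stayed steady at about 0.15.
- **Bystanders:** the vial and marker (last side view) and the milled part (last top view) looked unmoved; I did not measure them again.

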